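# Nudge the long bar home in the corner of the jig

## Task

Push the longer of the two loose dark steel bars along the bench, with the fingertips or the outside of the fingers, until it sits fully home in the corner of the bolted-down jig: one long side flush along the fence and one end up against the end stop. Never lift it off the bench or tip it, and leave the short bar and everything else on the bench where it is. Finish with the robot clear of everything.

Things in the scene. Friction and masses are not known exactly. Their poses are not given: they have to be found in the camera images.
- long_bar: the bar to push: dark mill-scale steel flat bar, 40 x 120 x 20 mm (x, y, z), about 0.75 kg, loose, lying flat on the bench. Origin at the centre of its underside; y along its length. It starts on the robot's side of the jig's fence, turned up to 0.4 rad from the y direction; it may lie to the left or to the right of the short bar.
- short_bar: an offcut of the same bar, 40 x 70 x 20 mm (x, y, z), loose, about 0.44 kg, not to be moved. Origin at the centre of its underside; y along its length. At least 110 mm from the long bar, centre to centre.
- jig: grey L-shaped jig, bolted to the bench. Origin on the bench at the inner corner of fence and end stop; x points away from the robot, turned up to 0.15 rad. The bar belongs on the -x, -y side: seated, its length is parallel to the jig's y, its centre at x = -20, y = -60 mm in the jig's frame.
- fence (a point): point on the bench at the foot of the fence's inner face (plane x = 0 of the jig), 200 mm from the corner. The fence is an angle iron: upright leg 6 mm thick, 26 mm high, running from 35 mm on the +y side to 405 mm on the -y side of the corner; its bolted foot reaches to x = 48 mm (bolt heads under 20 mm high).
- end_stop (a point): point on the bench at the foot of the end stop's inner face (plane y = 0 of the jig), 19 mm from the fence. The stop is a block 34 x 34 mm, 26 mm high (36 mm with its bolt head), spanning x = -36 to -2 mm, on the +y side of that plane.
- nut: loose hex nut, 34 mm across, 15 mm high, lying on the bench left of the bars; leave alone. Origin at the centre of its underside.
- file: loose flat file with wooden handle, about 310 mm long, 26 mm high, along its x, to the right; leave alone. Origin on the bench under its middle.
- hammer: loose hammer lying at the left; leave alone. Origin on the bench under it.
- square: loose steel try square lying flat beyond the fence: stock 20 x 90 x 16 mm, blade 130 mm; leave alone. Origin under the middle of the stock.
- brush: loose brush lying near the robot, to the right; leave alone. Origin on the bench under it.
- spray_can: loose upright can, 66 mm across, 190 mm high, beyond the jig's corner at the left; leave alone. Origin at the centre of its underside.
- tin: loose open metal cup, 70 mm across, 70 mm high, at the far right; leave alone. Origin at the centre of its underside.
Mind the look-alikes: they are no part of the job. Leave any orange or red look-alike of the long_bar alone.

How it is judged:
By the outcome, as a careful person would: the job done as asked, in the order asked, and still so for the second after the job is handed in, with the robot touching nothing.
It also fails if it takes over 64 s, if anything falls off the work surface, if the arm or the gripper's body presses on something with over 40 N, if the wrist force passes 120 N, or if a joint passes its speed limit or range.

## Robot

A 6-joint arm with a two-finger parallel gripper is mounted at the origin on the work surface. World frame = base frame: x ahead of the robot, y to its left, z up, the work surface at z = 0. Lengths are in mm, angles in rad, forces in N, time in s.
With the tool pointing down it reaches from about 275 to 775 mm from the base axis. Payload 14.6 kg.
Tool frame: the origin (TCP) lies on the centre line of the jaws, within the pads' length; the fingertips stand manip.finger_overhang ahead of it and the grasp point (between the pads) lies 5 mm behind it (manip.finger_overhang is the distance from the TCP to the fingertips, in mm); z points along the fingers, y is the direction in which the jaws open and shut (so a half turn about z gives the same grasp; the last joint's range is limited). The gripper opens to 85 mm and grips with 20 to 120 N. Pads are 22 mm wide; open, the fingers measure 114 mm over their backs; the gripper's body (76 mm by 85 mm) begins 54 mm behind the grasp point. The pads swing forward as they close: fully open they stand 13 mm farther back than shut.
Start: joints at [-1.325, 0.263, -0.048, 1.259, 0, 1.415], TCP at [204.826, -483.399, 245.278] pointing down, gripper open.
Joint ranges: [-2.65, 2.65], [-0.89, 1.7], [-1.18, 1.37], [-2.13, 2.11], [-1.35, 1.29], [-3.14, 3.14]. Speed limits (rad/s): [1.89, 1.89, 2.57, 2.79, 3.14, 3.14].

## Interface

Orientations are given as a unit quaternion [w, x, y, z].
In Python, from workcell import manip, eyes, find_in, silhouettes, mark_of gives the robot as it stands. The module is installed in compiled form; this text tells all that it offers.
- The arm moves only by the tool send_rows, never from a script. Its argument "series" is a list of rows, each an object of numbers: "tx", "ty", "tz": the shift along the world's x, y, z each as a share of 0.05 m, from -1 to 1; "ax", "ay", "az": the turn, a rotation vector about the world's x, y, z each as a share of 10 degrees, from -1 to 1; "grip": the opening, from 0 (shut) to 1 (fully open). A call has 1 to 8 rows; each row shifts and turns the commanded pose from where the row before left it; what a row does not reach is not made up. A row lasts 1/8 s, in which the tool goes at most 62.5 mm and 10.7 degrees, less where a joint would pass 70% of its speed; a pose out of reach is approached as far as the arm can. A call with a number of a shift or a turn outside -1 to 1 is refused whole. A call with a gripper value outside its range is refused whole. The fingers move at their own pace and stop on an object; the grip force is fixed at half the most. Time passes only in rows, so rows that do not move let the fingers close. It gives the time, the measured TCP pose, the force and the opening at its end, in the units of the state.
- manip.get_state(): the state, without advancing time (a new reading comes with each control period).
- eyes.capture(name): name is "scene" or "top"; returns a dict with "frame" (400x640x3 uint8, red, green, blue), "mtx" (3x3 intrinsics, pixels), "position" and "orientation" of the camera in the world. Camera axes: x right, y up, looking along -z (the intrinsics and any distortion apply to the point x, -y, -z); pixel columns grow to the right and rows downward; lengths in mm; the calibration is good to about 2 mm. A picture is of the moment at which its call begins. There is no depth.
- manip.finish_job(): hands the job in, once; it reports no verdict.
Trained networks look in a picture, given as the dict that the camera call returned (one of the last four; its "shot" number tells which), for a name from the list of things; names that differ only in an ending like _2 or _b are one class to them, and where a whole thing is asked for, a point or a joint stands for the part that bears it (a point fixed in the world has none). Each returns a list of dicts, best first, with "conf" (0 to 1); they miss things now and then, are a little off and sometimes report something else, mostly with a low value. They report only what shows in the picture. A call takes as long as a camera call. They do not tell look-alikes from the thing itself.
- find_in(query, picture): "centre" ([column, row] in pixels, amid what is visible of it).
- silhouettes(query, picture): "pixels" (400x640 bool, what is visible of it) and "centre" ([column, row] in pixels, amid what is visible of it).
- mark_of(query, picture): "centre" ([column, row] in pixels: a listed point, or the origin of a listed thing).
The state is a dict: "clock": time; "joint_positions": joint angles; "dq": joint speeds; "joint_efforts": joint torques, N m; "position": TCP position; "tool_rot": TCP orientation; "force": force on the tool from outside, world axes, zero at the start; "ft_torque": the same for the moment, N m; "finger_gap": finger opening in mm.
Only numpy, scipy, OpenCV 4.12 (cv2) and the standard library are available. Lean on these libraries where they do the work, as an engineer would, in place of code of your own. Each camera call takes 0.05 s, during which the arm holds its last target. There are 200 camera calls.

## Working session

There is one attempt and no reset: what is moved stays moved. The work goes in short steps, Python scripts to look and compute and a tool call to move; the robot and the scene stay as the last step left them, time stands still between calls to the robot, and variables do not carry over. Pictures are saved under pics/ and viewed, about 8 in all and at most 12, crops included, and the job is handed in when it is done.

Besides the shell and the picture viewer there is one more tool, called in YAML: its name, and indented under it one key for each argument. send_rows: Moves the arm, as the interface text tells. Its arguments: {"type":"object","properties":{"series":{"type":"array"}},"required":["series"]}

```bash
mkdir -p pics; cat > h.py <<'E'
import numpy as np, cv2
from workcell import manip, eyes, find_in, silhouettes, mark_of
from scipy.spatial.transform import Rotation as R
def rot(c):
    q=c["orientation"]; return R.from_quat([q[1],q[2],q[3],q[0]]).as_matrix()
def px2w(c,p,z=0.):
    p=np.atleast_2d(np.asarray(p,float)); K=np.array(c["mtx"])
    d=np.c_[(p[:,0]-K[0,2])/K[0,0], -(p[:,1]-K[1,2])/K[1,1], -np.ones(len(p))]@rot(c).T
    o=np.array(c["position"]); return o+d*((z-o[2])/d[:,2])[:,None]
def w2px(c,X):
    X=np.atleast_2d(np.asarray(X,float)); q=(X-np.array(c["position"]))@rot(c); K=np.array(c["mtx"])
    return np.c_[K[0,0]*q[:,0]/-q[:,2]+K[0,2], K[1,1]*-q[:,1]/-q[:,2]+K[1,2]]
def save(c,n): cv2.imwrite("pics/"+n+".png",c["frame"][:,:,::-1])
E
python3 - <<'E'
from h import *
t=eyes.capture("top"); s=eyes.capture("scene"); print({k:v for k,v in t.items() if k!="frame"}); print(s["position"])
cv2.imwrite("pics/a.png",np.vstack([t["frame"]])[:,:,::-1]); save(s,"b")
print(manip.finger_overhang, manip.get_state())
for n in ["long_bar","short_bar","jig"]:
    for c,l in((t,"top"),(s,"scene")):
        for r in silhouettes(n,c):
            ct=r["centre"]; m=r["pixels"].astype(np.uint8); print(n,l,round(r["conf"],2),ct,px2w(c,ct,20 if 'bar' in n else 0).round(),cv2.minAreaRect(cv2.findNonZero(m)))
for n in ["jig","fence","end_stop"]:
    for c in(t,s):
        for r in mark_of(n,c): print(n,round(r["conf"],2),r["centre"],px2w(c,r["centre"]).round(1))
E
```

```text
{'mtx': array([[372.26819669,   0.        , 319.29229183],
       [  0.        , 372.26819669, 196.49744   ],
       [  0.        ,   0.        ,   1.        ]]), 'position': array([ 470.91318737,  -38.01973118, 1025.61463864]), 'orientation': array([-0.70221524, -0.03409367,  0.02939692,  0.71054007]), 'shot': 1}
[1192.73649229 -122.7803653  1045.90104074]
14.0 {'clock': 0.1, 'joint_positions': array([-1.32531105e+00,  2.63475304e-01, -4.88647473e-02,  1.25940933e+00,
        1.87221908e-05,  1.41550955e+00]), 'dq': array([ 2.91462990e-04, -1.79577012e-05,  2.67660310e-03,  1.44372709e-03,
        8.46856393e-04, -8.70812143e-04]), 'joint_efforts': array([ 3.18285725e-03, -6.38577676e+01,  3.85063434e+01,  1.00624896e-02,
       -7.89390219e-05,  1.01243020e-05]), 'position': array([ 204.76679681, -483.1671498 ,  244.87627415]), 'tool_rot': array([-4.76462217e-04,  9.79989703e-01,  1.99047620e-01, -1.21320483e-05]), 'force': array([ 0.96613716, -0.01522215, -0.39096791]), 'ft_torque': array([-0.0184066 ,  0.03130873, -0.02813008]), 'finger_gap': 85.22213513843178}
long_bar top 0.74 
[... 1983 characters left out ...]
   0.]] ((373.65283203125, 285.6045227050781), (38.49249267578125, 61.57850646972656), 84.5596694946289)
jig scene 0.44 [274.3, 172.9] [[ 461. -152.    0.]] ((273.8692321777344, 176.35385131835938), (16.576393127441406, 26.048620223999023), 74.74488067626953)
jig 0.94 [251.8, 165.0] [[653.9 155.6   0. ]]
jig 0.87 [398.6, 229.2] [[668.9 156.6   0. ]]
jig 0.69 [181.1, 217.5] [[ 578.  -401.3    0. ]]
fence 0.57 [323.8, 169.0] [[640.  -45.2   0. ]]
fence 0.88 [320.1, 225.4] [[637.6 -43.6   0. ]]
fence 0.45 [240.3, 137.1] [[ 324.2 -243.3    0. ]]
end_stop 0.61 [249.2, 170.5] [[638.4 162.8   0. ]]
end_stop 0.19 [233.3, 234.1] [[462.5 205.6   0. ]]
end_stop 0.68 [393.7, 219.0] [[638.1 149.8   0. ]]
```

```bash
python3 - <<'E'
import cv2
a=cv2.imread("pics/a.png")
b=a[90:340,180:480]; cv2.imwrite("pics/a2.png",cv2.resize(b,(720,600),interpolation=cv2.INTER_CUBIC))
E
```

```text
(no output)
```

View pics/a2.png

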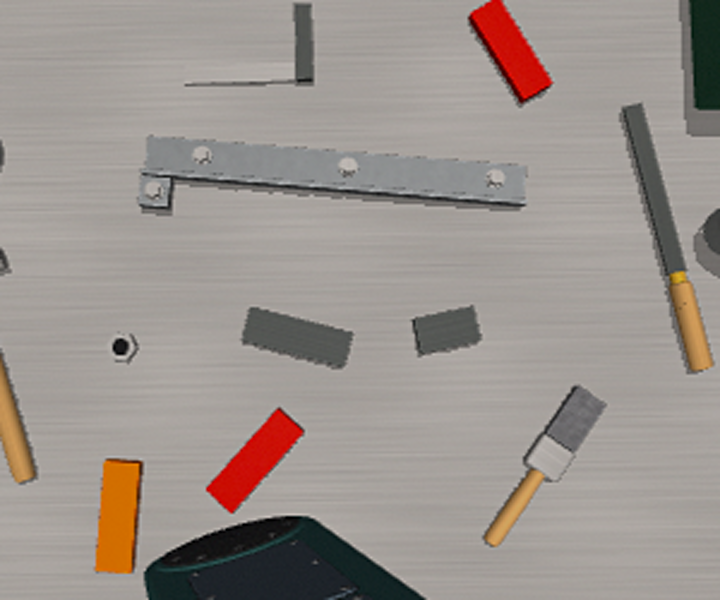

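View pics/b.png

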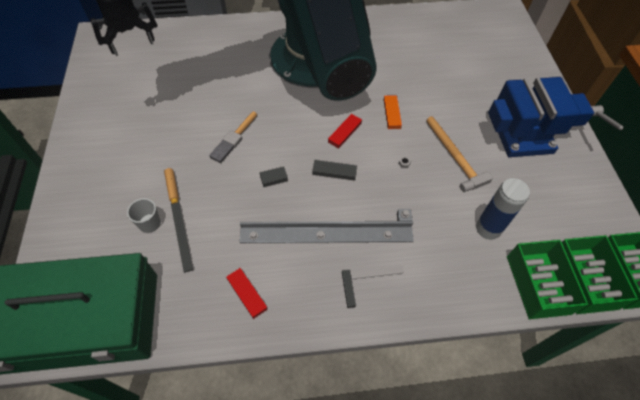

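The candidates in the top picture are:
- dark bar at (303,230), long
- dark bar at (366,226), the short offcut
- red bars at (283,284) and (391,110)
- orange bar at (231,303)
- file blade at about (450,165)

The long dark bar at (303,230) fits the description. Next I'll fit its pose and the jig's in both views.

```bash
cat > fit.py <<'E'
from h import *
from scipy.optimize import minimize
def box(x0,x1,y0,y1,h): return np.array([[x,y,z] for x in(x0,x1) for y in(y0,y1) for z in(0,h)],float)
BAR=[box(-20,20,-60,60,20)]; SH=[box(-20,20,-35,35,20)]
JIG=[box(0,6,-405,35,26),box(0,48,-405,35,6),box(-36,-2,0,34,26)]
def place(B,p):
    M=R.from_euler('z',p[2]).as_matrix(); return B@M.T+[p[0],p[1],0]
def fitpose(views,parts,p0):
    def cost(p):
        s=0
        for c,m in views:
            r=np.zeros((1600,2560),np.uint8)
            for B in parts: cv2.fillConvexPoly(r,cv2.convexHull(np.round((w2px(c,place(B,p))+.5)*4).astype(np.int32)),1)
            r=cv2.resize(r.astype(np.float32),(640,400),interpolation=cv2.INTER_AREA)
            s+=np.abs(r-m).sum()/m.sum()
        return s
    sim=np.array([p0]+[np.array(p0)+d for d in([12,0,0],[0,12,0],[0,0,.12])])
    r=minimize(cost,p0,method='Nelder-Mead',options=dict(initial_simplex=sim,xatol=.02,fatol=1e-4)); return r.x.round(3),round(r.fun,3)
def mask(n,c,xy,z=10):
    best=min(silhouettes(n,c),key=lambda r:np.hypot(*(px2w(c,r["centre"],z)[0,:2]-xy)),default=None)
    return best["pixels"].astype(np.float32)
E
python3 - <<'E'
from fit import *
t=eyes.capture("top"); s=eyes.capture("scene")
for n,P,p0 in(("long_bar",BAR,[475,15,-.24]),("short_bar",SH,[477,-156,.2]),("jig",JIG,[656,155,-.07])):
    ms=[(c,mask(n,c,p0[:2] if n!="jig" else [650,0])) for c in(t,s)]
    for v in([ms[0]],[ms[1]],ms): print(n,fitpose(v,P,p0))
# overlay jig hypothesis
E
```

```text
long_bar (array([ 4.940e+02,  5.333e+00, -5.700e-02]), np.float64(2.017))
long_bar (array([ 4.71768e+02,  1.45510e+01, -2.65000e-01]), np.float64(0.062))
long_bar (array([ 4.70935e+02,  1.47190e+01, -2.78000e-01]), np.float64(2.084))Traceback (most recent call last):
  File "<stdin>", line 4, in <module>
  File "fit.py", line 21, in mask
    return best["pixels"].astype(np.float32)
           ~~~~^^^^^^^^^^
TypeError: 'NoneType' object is not subscriptable
```

```bash
cat >> fit.py <<'E'
def good(n,xy,cam,z=10,tol=35,tries=4):
    for _ in range(tries):
        c=eyes.capture(cam)
        for r in silhouettes(n,c):
            if np.hypot(*(px2w(c,r["centre"],z)[0,:2]-xy))<tol: return c,r["pixels"].astype(np.float32)
def measure(n,P,p0,xy=None,tol=35):
    vs=[v for v in(good(n,xy or p0[:2],k,tol=tol) for k in("top","scene")) if v]
    for v in vs: print(n,v[0]["shot"],fitpose([v],P,p0))
    if len(vs)>1: print(n,"both",fitpose(vs,P,p0))
E
python3 - <<'E'
from fit import *
measure("long_bar",BAR,[475,15,-.25])
measure("short_bar",SH,[477,-156,.2])
measure("jig",JIG,[656,155,-.07],[655,-20],60)
t=eyes.capture("top"); s=eyes.capture("scene"); out=[]
for c,(x,y) in((t,(230,140)),(s,(230,140))):
    f=cv2.resize(c["frame"],None,fx=4,fy=4,interpolation=cv2.INTER_CUBIC)[:,:,::-1].copy()
    for p,col in(([656,155.5,-.07],(0,255,255)),):
        for B in JIG[::2]:
            q=((w2px(c,place(B,p))+.5)*4).astype(int)
            for i in range(8):
                for j in range(i):
                    if bin(i^j).count('1')==1: cv2.line(f,tuple(q[i].tolist()),tuple(q[j].tolist()),col,1)
    y0=(140 if c is t else 195)*4; x0=(235 if c is t else 230)*4
    out.append(f[y0:y0+240,x0:x0+800])
cv2.imwrite("pics/j.png",np.vstack(out))
E
```

```text
long_bar 5 (array([ 4.72869e+02,  1.27610e+01, -2.68000e-01]), np.float64(0.054))
long_bar 6 (array([ 4.71132e+02,  1.35000e+01, -2.64000e-01]), np.float64(0.102))
long_bar both (array([ 4.72406e+02,  1.27960e+01, -2.65000e-01]), np.float64(0.162))
short_bar 7 (array([ 4.78701e+02, -1.55884e+02,  2.42000e-01]), np.float64(0.098))
short_bar 8 (array([ 4.76342e+02, -1.55326e+02,  1.89000e-01]), np.float64(0.068))
short_bar both (array([ 4.77639e+02, -1.55710e+02,  2.17000e-01]), np.float64(0.176))
jig 9 (array([ 6.56994e+02,  1.54411e+02, -9.80000e-02]), np.float64(0.089))
jig 11 (array([ 6.55108e+02,  1.55381e+02, -9.20000e-02]), np.float64(0.045))
jig both (array([ 6.56290e+02,  1.54403e+02, -9.60000e-02]), np.float64(0.136))
```

View pics/j.png

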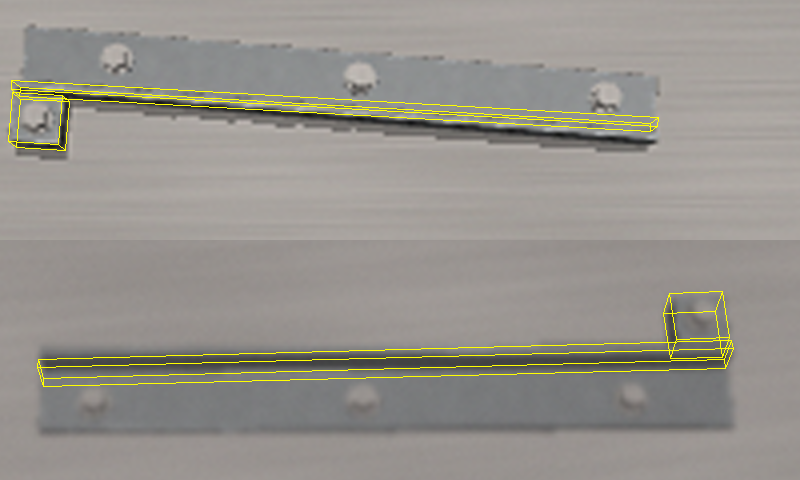

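The pictures show the jig, the dark long bar (303,230 top; 335,170 scene) and the short bar (366,227 top), all consistent with the fits. Poses in world coordinates are long bar (472.4, 12.8, -0.265) and jig (656.2, 154.5, -0.096). The plan has three pushes:
1. Push square with both open fingers into the fence.
2. Push the end with shut fingers into the stop.
3. Press against the fence again.

send_rows:
  series:
    - {"tx": 0.39, "ty": 0.91, "az": -0.26, "grip": 1}
    - {"tx": 0.39, "ty": 0.91, "az": -0.26, "grip": 1}
    - {"tx": 0.39, "ty": 0.91, "az": -0.26, "grip": 1}
    - {"tx": 0.39, "ty": 0.91, "az": -0.26, "grip": 1}
    - {"tx": 0.39, "ty": 0.91, "az": -0.26, "grip": 1}
    - {"tx": 0.39, "ty": 0.91, "az": -0.26, "grip": 1}
    - {"tx": 0.39, "ty": 0.91, "az": -0.26, "grip": 1}
    - {"tx": 0.39, "ty": 0.91, "az": -0.26, "grip": 1}

```text
validation failed for argument at $.se...
```

send_rows:
  series:
    - {"tx": 0.39, "ty": 0.91, "az": -0.26, "grip": 1}
    - {"tx": 0.39, "ty": 0.91, "az": -0.26, "grip": 1}
    - {"tx": 0.39, "ty": 0.91, "az": -0.26, "grip": 1}
    - {"tz": -0.9, "grip": 1}
    - {"tz": -0.9, "grip": 1}
    - {"tz": -0.9, "grip": 1}
    - {"grip": 1}
    - {"grip": 1}

```text
validation failed for argument at $.se...
```

send_rows:
  series:
    - {"tx": 0.39, "ty": 0.91, "tz": 0, "ax": 0, "ay": 0, "az": -0.26, "grip": 1}
    - {"tx": 0.39, "ty": 0.91, "tz": 0, "ax": 0, "ay": 0, "az": -0.26, "grip": 1}
    - {"tx": 0.39, "ty": 0.91, "tz": 0, "ax": 0, "ay": 0, "az": -0.26, "grip": 1}
    - {"tx": 0.39, "ty": 0.91, "tz": 0, "ax": 0, "ay": 0, "az": -0.26, "grip": 1}
    - {"tx": 0.39, "ty": 0.91, "tz": 0, "ax": 0, "ay": 0, "az": -0.26, "grip": 1}
    - {"tx": 0.39, "ty": 0.91, "tz": 0, "ax": 0, "ay": 0, "az": -0.26, "grip": 1}
    - {"tx": 0.39, "ty": 0.91, "tz": 0, "ax": 0, "ay": 0, "az": -0.26, "grip": 1}
    - {"tx": 0.39, "ty": 0.91, "tz": 0, "ax": 0, "ay": 0, "az": -0.26, "grip": 1}

```text
clock: 2.8
position: [361.2, -117.9, 245.5]
tool_rot: [0.0, 1.0, 0.018, 0.0]
force: [0.8, -1.0, -0.0]
finger_gap: 85.3
```

send_rows:
  series:
    - {"tx": 0.37, "ty": 0.92, "tz": 0, "ax": 0, "ay": 0, "az": -0.25, "grip": 1}
    - {"tx": 0.37, "ty": 0.92, "tz": 0, "ax": 0, "ay": 0, "az": -0.25, "grip": 1}
    - {"tx": 0.37, "ty": 0.92, "tz": 0, "ax": 0, "ay": 0, "az": -0.25, "grip": 1}
    - {"tx": 0, "ty": 0, "tz": -0.9, "ax": 0, "ay": 0, "az": 0, "grip": 1}
    - {"tx": 0, "ty": 0, "tz": -0.9, "ax": 0, "ay": 0, "az": 0, "grip": 1}
    - {"tx": 0, "ty": 0, "tz": -0.9, "ax": 0, "ay": 0, "az": 0, "grip": 1}
    - {"tx": 0, "ty": 0, "tz": -0.9, "ax": 0, "ay": 0, "az": 0, "grip": 1}
    - {"tx": 0, "ty": 0, "tz": 0, "ax": 0, "ay": 0, "az": 0, "grip": 1}

```text
clock: 3.8
position: [414.5, 18.9, 63.7]
tool_rot: [-0.0, 0.999, -0.047, -0.002]
force: [0.3, -0.4, 1.1]
finger_gap: 85.3
```

```bash
python3 - <<'E'
from h import *
s=eyes.capture("scene"); st=manip.get_state(); print(st["position"],st["tool_rot"],st["clock"])
f=cv2.resize(s["frame"],None,fx=5,fy=5,interpolation=cv2.INTER_CUBIC)[:,:,::-1].copy()
P=np.array(st["position"]); ya=2*np.arctan2(st["tool_rot"][2],st["tool_rot"][1])
y=np.array([np.sin(ya),-np.cos(ya),0])
for dz,col in((0,(0,255,0)),(-1,(0,255,255)),(-14,(0,0,255))):
    for sgn in(1,-1):
        a=(w2px(s,[P+sgn*42*y+[0,0,dz],P+sgn*57*y+[0,0,dz]])+.5)*5
        cv2.line(f,tuple(a[0].astype(int).tolist()),tuple(a[1].astype(int).tolist()),col,1)
c=((w2px(s,P)[0])*5).astype(int); cv2.imwrite("pics/g.png",f[c[1]-300:c[1]+250,c[0]-350:c[0]+350])
E
```

```text
[415.76256699  18.71081755  65.38799214] [-1.20821091e-04  9.98916647e-01 -4.65230233e-02 -1.06101731e-03] 3.85
```

View pics/g.png

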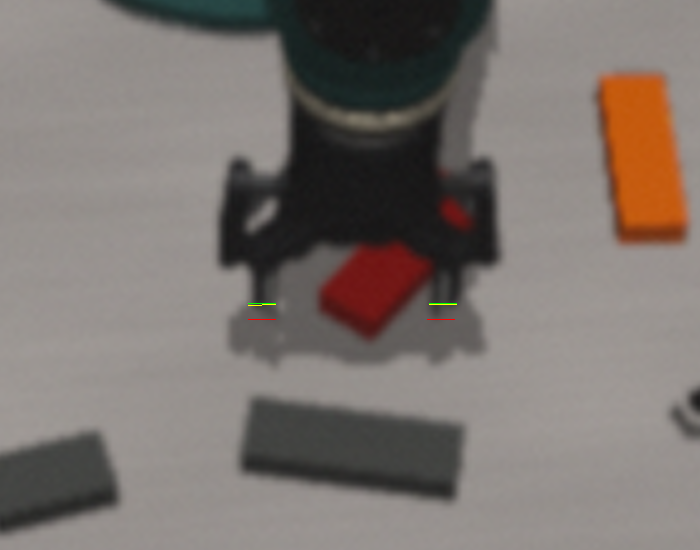

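The picture shows the open fingertips ending at about (262,308) and (440,314), about 1–3 mm ahead of the TCP. The red bar lies between the fingers, clear of both. I'll descend carefully.

send_rows:
  series:
    - {"tx": 0, "ty": 0, "tz": -0.5, "ax": 0, "ay": 0, "az": 0, "grip": 1}
    - {"tx": 0, "ty": 0, "tz": -0.35, "ax": 0, "ay": 0, "az": 0, "grip": 1}
    - {"tx": 0, "ty": 0, "tz": -0.1, "ax": 0, "ay": 0, "az": 0, "grip": 1}
    - {"tx": 0, "ty": 0, "tz": 0, "ax": 0, "ay": 0, "az": 0, "grip": 1}

```text
clock: 4.35
position: [417.1, 18.5, 18.9]
tool_rot: [0.0, 0.999, -0.047, 0.001]
force: [-0.6, -0.2, 0.6]
finger_gap: 85.5
```

send_rows:
  series:
    - {"tx": 0, "ty": 0, "tz": -0.1, "ax": 0, "ay": 0, "az": 0, "grip": 1}
    - {"tx": 0, "ty": 0, "tz": -0.1, "ax": 0, "ay": 0, "az": 0, "grip": 1}
    - {"tx": 0, "ty": 0, "tz": 0, "ax": 0, "ay": 0, "az": 0, "grip": 1}

```text
clock: 4.72
position: [416.1, 18.6, 7.6]
tool_rot: [-0.0, 0.999, -0.047, -0.0]
force: [-0.4, -1.2, -0.5]
finger_gap: 85.3
```

send_rows:
  series:
    - {"tx": 0.2, "ty": -0.02, "tz": 0, "ax": 0, "ay": 0, "az": 0, "grip": 1}
    - {"tx": 0.2, "ty": -0.02, "tz": 0, "ax": 0, "ay": 0, "az": 0, "grip": 1}
    - {"tx": 0.3, "ty": -0.03, "tz": 0, "ax": 0, "ay": 0, "az": 0, "grip": 1}
    - {"tx": 0.3, "ty": -0.03, "tz": 0, "ax": 0, "ay": 0, "az": 0, "grip": 1}
    - {"tx": 0.3, "ty": -0.03, "tz": 0, "ax": 0, "ay": 0, "az": 0, "grip": 1}
    - {"tx": 0.3, "ty": -0.03, "tz": 0, "ax": 0, "ay": 0, "az": 0, "grip": 1}
    - {"tx": 0.2, "ty": -0.02, "tz": 0, "ax": 0, "ay": 0, "az": 0, "grip": 1}
    - {"tx": 0.1, "ty": -0.01, "tz": 0, "ax": 0, "ay": 0, "az": 0, "grip": 1}

```text
clock: 5.72
position: [511.0, 9.2, 7.4]
tool_rot: [-0.0, 0.999, -0.047, -0.001]
force: [-11.0, 0.1, 7.7]
finger_gap: 85.7
```

```bash
python3 - <<'E'
from fit import *
s=eyes.capture("scene"); t=eyes.capture("top")
c=(w2px(s,[560,10,0])[0]).astype(int)
cv2.imwrite("pics/p1.png",cv2.resize(s["frame"],None,fx=4,fy=4,interpolation=cv2.INTER_CUBIC)[(c[1]-60)*4:(c[1]+60)*4,(c[0]-95)*4:(c[0]+95)*4,::-1])
measure("long_bar",BAR,[565,5,-.1])
E
```

```text
long_bar 21 (array([ 5.40669e+02,  1.12710e+01, -1.03000e-01]), np.float64(0.085))
```

View pics/p1.png

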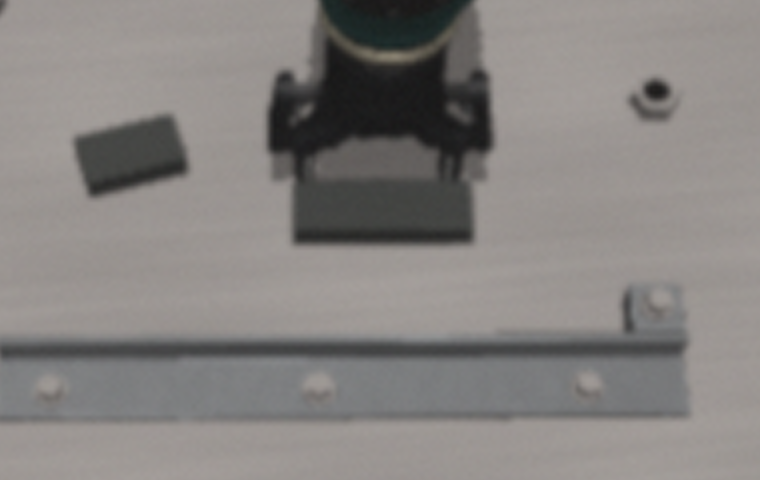

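The bar is now parallel to the fence: in the crop it spans (293–473, 180–242), with the fence below it. I'll continue to the fence.

send_rows:
  series:
    - {"tx": 0.2, "ty": -0.02, "tz": 0, "ax": 0, "ay": 0, "az": 0, "grip": 1}
    - {"tx": 0.25, "ty": -0.025, "tz": 0, "ax": 0, "ay": 0, "az": 0, "grip": 1}
    - {"tx": 0.25, "ty": -0.025, "tz": 0, "ax": 0, "ay": 0, "az": 0, "grip": 1}
    - {"tx": 0.25, "ty": -0.025, "tz": 0, "ax": 0, "ay": 0, "az": 0, "grip": 1}
    - {"tx": 0.25, "ty": -0.025, "tz": 0, "ax": 0, "ay": 0, "az": 0, "grip": 1}
    - {"tx": 0.15, "ty": -0.015, "tz": 0, "ax": 0, "ay": 0, "az": 0, "grip": 1}
    - {"tx": 0.06, "ty": -0.006, "tz": 0, "ax": 0, "ay": 0, "az": 0, "grip": 1}

```text
clock: 7.2
position: [581.2, 2.1, 7.6]
tool_rot: [-0.0, 0.999, -0.047, -0.001]
force: [-9.0, 0.5, 7.2]
finger_gap: 85.6
```

send_rows:
  series:
    - {"tx": 0.05, "ty": -0.005, "tz": 0, "ax": 0, "ay": 0, "az": 0, "grip": 1}
    - {"tx": 0.04, "ty": -0.004, "tz": 0, "ax": 0, "ay": 0, "az": 0, "grip": 1}

```text
clock: 7.45
position: [585.4, 1.8, 7.7]
tool_rot: [-0.0, 0.999, -0.047, -0.001]
force: [-7.8, 0.3, 3.9]
finger_gap: 85.5
```

send_rows:
  series:
    - {"tx": 0.05, "ty": -0.005, "tz": 0, "ax": 0, "ay": 0, "az": 0, "grip": 1}
    - {"tx": 0.05, "ty": -0.005, "tz": 0, "ax": 0, "ay": 0, "az": 0, "grip": 1}

```text
clock: 7.7
position: [590.4, 1.3, 7.7]
tool_rot: [-0.0, 0.999, -0.047, -0.001]
force: [-7.5, 0.1, 3.8]
finger_gap: 85.2
```

send_rows:
  series:
    - {"tx": 0.03, "ty": -0.003, "tz": 0, "ax": 0, "ay": 0, "az": 0, "grip": 1}

```text
clock: 7.82
position: [591.8, 1.1, 7.7]
tool_rot: [-0.0, 0.999, -0.047, -0.001]
force: [-14.4, 1.1, 7.0]
finger_gap: 85.5
```

send_rows:
  series:
    - {"tx": 0.03, "ty": -0.003, "tz": 0, "ax": 0, "ay": 0, "az": 0, "grip": 1}

```text
clock: 7.95
position: [591.9, 1.1, 7.6]
tool_rot: [-0.0, 0.999, -0.047, -0.002]
force: [-21.3, 1.6, 15.7]
finger_gap: 85.4
```

Contact with the fence: the force rose to 21 N and the TCP stalled. I'll back off, lift, shut the fingers and go round to the -y end.

send_rows:
  series:
    - {"tx": -0.4, "ty": 0.04, "tz": 0, "ax": 0, "ay": 0, "az": 0, "grip": 1}
    - {"tx": 0, "ty": 0, "tz": 0.8, "ax": 0, "ay": 0, "az": 0, "grip": 1}
    - {"tx": 0, "ty": 0, "tz": 0.8, "ax": 0, "ay": 0, "az": 0, "grip": 0}
    - {"tx": 0.38, "ty": -0.95, "tz": 0, "ax": 0, "ay": 0, "az": 0, "grip": 0}
    - {"tx": 0.38, "ty": -0.95, "tz": 0, "ax": 0, "ay": 0, "az": 0, "grip": 0}
    - {"tx": 0, "ty": 0, "tz": 0, "ax": 0, "ay": 0, "az": 0, "grip": 0}
    - {"tx": 0, "ty": 0, "tz": 0, "ax": 0, "ay": 0, "az": 0, "grip": 0}
    - {"tx": 0, "ty": 0, "tz": -0.5, "ax": 0, "ay": 0, "az": 0, "grip": 0}

```text
clock: 8.95
position: [613.2, -91.6, 64.0]
tool_rot: [0.0, 0.999, -0.046, 0.002]
force: [1.2, -0.3, -0.8]
finger_gap: 0.3
```

```bash
python3 - <<'E'
from fit import *
s=eyes.capture("scene")
c=(w2px(s,[610,-30,0])[0]).astype(int)
cv2.imwrite("pics/p2.png",cv2.resize(s["frame"],None,fx=4,fy=4,interpolation=cv2.INTER_CUBIC)[(c[1]-60)*4:(c[1]+60)*4,(c[0]-95)*4:(c[0]+95)*4,::-1])
measure("long_bar",BAR,[622,4,-.1])
st=manip.get_state();print(st["position"],st["finger_gap"],st["clock"])
E
```

```text
long_bar 27 (array([ 6.15487e+02,  4.97500e+00, -3.70000e-02]), np.float64(0.43))
[612.4932045  -92.19585224  63.21011874] -0.24338852390479257 9.5
```

View pics/p2.png

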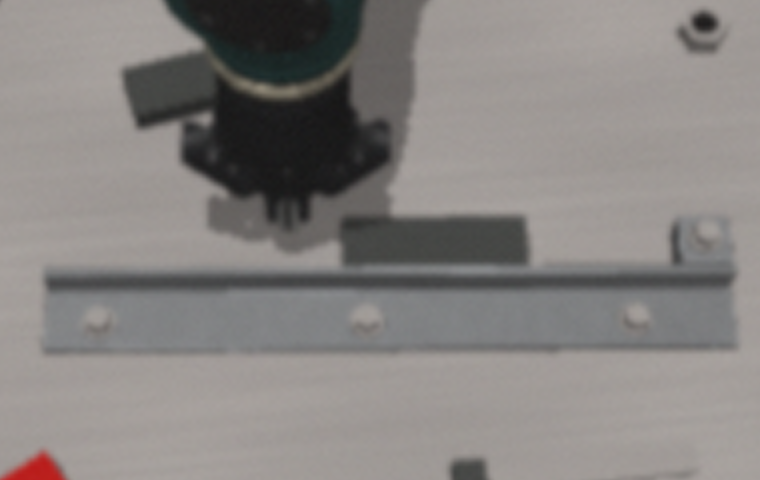

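The bar lies flush along the fence at crop (342–528, 215–265), with about 93 mm to go to the stop at (690,240). The fingers are clear of its -y end. I'll descend and push along the fence.

send_rows:
  series:
    - {"tx": -0.05, "ty": 0, "tz": -0.5, "ax": 0, "ay": 0, "az": 0, "grip": 0}
    - {"tx": 0, "ty": 0, "tz": -0.3, "ax": 0, "ay": 0, "az": 0, "grip": 0}
    - {"tx": 0, "ty": 0, "tz": 0, "ax": 0, "ay": 0, "az": 0, "grip": 0}

```text
clock: 9.88
position: [609.2, -92.0, 21.9]
tool_rot: [-0.0, 0.999, -0.047, -0.001]
force: [-0.0, 0.5, -0.9]
finger_gap: -0.0
```

send_rows:
  series:
    - {"tx": 0.02, "ty": 0.2, "tz": 0, "ax": 0, "ay": 0, "az": 0, "grip": 0}
    - {"tx": 0.02, "ty": 0.2, "tz": 0, "ax": 0, "ay": 0, "az": 0, "grip": 0}
    - {"tx": 0.02, "ty": 0.2, "tz": 0, "ax": 0, "ay": 0, "az": 0, "grip": 0}
    - {"tx": 0.02, "ty": 0.2, "tz": 0, "ax": 0, "ay": 0, "az": 0, "grip": 0}
    - {"tx": 0.02, "ty": 0.2, "tz": 0, "ax": 0, "ay": 0, "az": 0, "grip": 0}

```text
clock: 10.5
position: [615.1, -42.1, 23.3]
tool_rot: [0.001, 0.999, -0.047, 0.0]
force: [-0.5, -6.6, 2.0]
finger_gap: -0.2
```

send_rows:
  series:
    - {"tx": 0.02, "ty": 0.2, "tz": 0, "ax": 0, "ay": 0, "az": 0, "grip": 0}
    - {"tx": 0.02, "ty": 0.2, "tz": 0, "ax": 0, "ay": 0, "az": 0, "grip": 0}
    - {"tx": 0.02, "ty": 0.2, "tz": 0, "ax": 0, "ay": 0, "az": 0, "grip": 0}
    - {"tx": 0.02, "ty": 0.2, "tz": 0, "ax": 0, "ay": 0, "az": 0, "grip": 0}
    - {"tx": 0.02, "ty": 0.2, "tz": 0, "ax": 0, "ay": 0, "az": 0, "grip": 0}
    - {"tx": 0.007, "ty": 0.07, "tz": 0, "ax": 0, "ay": 0, "az": 0, "grip": 0}
    - {"tx": 0.005, "ty": 0.05, "tz": 0, "ax": 0, "ay": 0, "az": 0, "grip": 0}

```text
clock: 11.38
position: [620.4, 13.7, 23.3]
tool_rot: [0.001, 0.999, -0.047, 0.0]
force: [-2.2, -8.3, 3.3]
finger_gap: 0.1
```

send_rows:
  series:
    - {"tx": 0.005, "ty": 0.05, "tz": 0, "ax": 0, "ay": 0, "az": 0, "grip": 0}
    - {"tx": 0.004, "ty": 0.04, "tz": 0, "ax": 0, "ay": 0, "az": 0, "grip": 0}

```text
clock: 11.62
position: [620.8, 18.1, 23.3]
tool_rot: [0.001, 0.999, -0.047, 0.0]
force: [-3.4, -8.3, 2.6]
finger_gap: -0.4
```

send_rows:
  series:
    - {"tx": 0.005, "ty": 0.05, "tz": 0, "ax": 0, "ay": 0, "az": 0, "grip": 0}
    - {"tx": 0.003, "ty": 0.03, "tz": 0, "ax": 0, "ay": 0, "az": 0, "grip": 0}

```text
clock: 11.88
position: [621.2, 22.1, 23.3]
tool_rot: [0.001, 0.999, -0.047, 0.0]
force: [-2.5, -7.6, 2.7]
finger_gap: -0.4
```

send_rows:
  series:
    - {"tx": 0.003, "ty": 0.03, "tz": 0, "ax": 0, "ay": 0, "az": 0, "grip": 0}

```text
clock: 12.0
position: [621.3, 23.2, 23.3]
tool_rot: [0.001, 0.999, -0.046, 0.0]
force: [-2.4, -8.2, 3.0]
finger_gap: -0.1
```

send_rows:
  series:
    - {"tx": 0.003, "ty": 0.03, "tz": 0, "ax": 0, "ay": 0, "az": 0, "grip": 0}
    - {"tx": 0.003, "ty": 0.03, "tz": 0, "ax": 0, "ay": 0, "az": 0, "grip": 0}

```text
clock: 12.25
position: [621.5, 24.8, 23.3]
tool_rot: [0.0, 0.999, -0.045, 0.0]
force: [-1.8, -8.8, 3.2]
finger_gap: 0.1
```

send_rows:
  series:
    - {"tx": 0.003, "ty": 0.03, "tz": 0, "ax": 0, "ay": 0, "az": 0, "grip": 0}

```text
clock: 12.38
position: [621.5, 25.2, 23.3]
tool_rot: [0.001, 0.999, -0.045, 0.0]
force: [-2.8, -13.4, 3.0]
finger_gap: 0.1
```

send_rows:
  series:
    - {"tx": 0.003, "ty": 0.03, "tz": 0, "ax": 0, "ay": 0, "az": 0, "grip": 0}
    - {"tx": 0, "ty": 0, "tz": 0, "ax": 0, "ay": 0, "az": 0, "grip": 0}

```text
clock: 12.62
position: [621.5, 25.3, 23.3]
tool_rot: [0.001, 0.999, -0.044, -0.0]
force: [-4.5, -17.6, 2.5]
finger_gap: 0.0
```

send_rows:
  series:
    - {"tx": -0.02, "ty": -0.25, "tz": 0, "ax": 0, "ay": 0, "az": 0, "grip": 0}
    - {"tx": 0, "ty": 0, "tz": 0.8, "ax": 0, "ay": 0, "az": 0, "grip": 0}
    - {"tx": 0, "ty": 0, "tz": 0.8, "ax": 0, "ay": 0, "az": 0, "grip": 0}
    - {"tx": -0.8, "ty": 0.55, "tz": 0, "ax": 0, "ay": 0, "az": 0, "grip": 0}
    - {"tx": -0.2, "ty": 0.55, "tz": 0, "ax": 0, "ay": 0, "az": 0, "grip": 0}
    - {"tx": 0, "ty": 0.55, "tz": 0, "ax": 0, "ay": 0, "az": 0, "grip": 0}
    - {"tx": 0, "ty": 0, "tz": 0, "ax": 0, "ay": 0, "az": 0, "grip": 0}

```text
clock: 13.5
position: [569.8, 66.4, 102.6]
tool_rot: [-0.013, 1.0, -0.019, 0.0]
force: [0.5, -0.2, -0.3]
finger_gap: -0.2
```

send_rows:
  series:
    - {"tx": 0, "ty": 0, "tz": -0.8, "ax": 0, "ay": 0, "az": 0, "grip": 0}
    - {"tx": 0, "ty": 0, "tz": -0.8, "ax": 0, "ay": 0, "az": 0, "grip": 0}
    - {"tx": 0, "ty": 0, "tz": 0, "ax": 0, "ay": 0, "az": 0, "grip": 0}
    - {"tx": 0.2, "ty": -0.02, "tz": 0, "ax": 0, "ay": 0, "az": 0, "grip": 0}
    - {"tx": 0.1, "ty": -0.01, "tz": 0, "ax": 0, "ay": 0, "az": 0, "grip": 0}
    - {"tx": 0.05, "ty": -0.005, "tz": 0, "ax": 0, "ay": 0, "az": 0, "grip": 0}

```text
clock: 14.25
position: [587.7, 63.8, 23.7]
tool_rot: [-0.013, 1.0, -0.019, 0.001]
force: [-0.7, 0.4, -0.1]
finger_gap: -0.2
```

The row limits cost some of the y travel and left a slight twist. I'll correct both while still clear of the bar.

send_rows:
  series:
    - {"tx": -0.05, "ty": 0.2, "tz": 0, "ax": -0.05, "ay": 0, "az": -0.1, "grip": 0}
    - {"tx": 0.02, "ty": 0.2, "tz": 0, "ax": -0.05, "ay": 0, "az": -0.1, "grip": 0}
    - {"tx": 0.02, "ty": 0.25, "tz": 0, "ax": -0.05, "ay": 0, "az": -0.1, "grip": 0}
    - {"tx": 0, "ty": 0, "tz": 0, "ax": 0, "ay": 0, "az": 0, "grip": 0}

```text
clock: 14.75
position: [584.7, 64.3, 22.8]
tool_rot: [-0.012, 1.0, -0.019, 0.001]
force: [-0.3, 0.2, 0.6]
finger_gap: -0.1
```

```bash
python3 - <<'E'
from fit import *
s=eyes.capture("scene")
c=(w2px(s,[620,60,0])[0]).astype(int)
cv2.imwrite("pics/p3.png",cv2.resize(s["frame"],None,fx=5,fy=5,interpolation=cv2.INTER_CUBIC)[(c[1]-50)*5:(c[1]+50)*5,(c[0]-75)*5:(c[0]+75)*5,::-1])
E
```

```text
(no output)
```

View pics/p3.png

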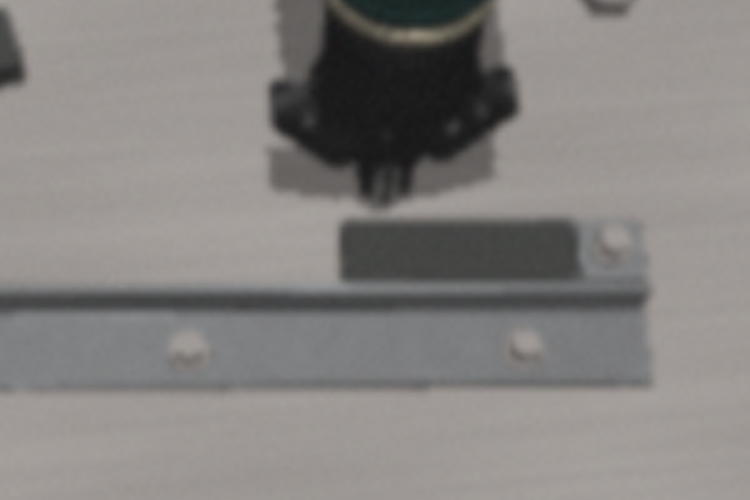

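The bar appears home at crop (340–578, 220–280): it meets the stop at 580 and the fence at 283. The arm did not follow in +y, so I'll check the joints.

```bash
python3 - <<'E'
from h import *
s=manip.get_state(); print(s["joint_positions"].round(3),s["position"],s["tool_rot"],s["force"],s["clock"])
E
```

```text
[-0.04   0.519 -0.285  0.766  0.023  3.141] [584.69086271  64.31902394  22.79236277] [-1.15963297e-02  9.99744949e-01 -1.93682207e-02  6.58657522e-04] [-0.96456925  0.23200886  0.25800908] 14.8
```

Joint 6 is at its limit. I'll lift a little, turn the tool by about 90° (j6 to about 1.6), and press with the outside of a finger at the bar's middle.

send_rows:
  series:
    - {"tx": -0.3, "ty": 0, "tz": 0.4, "ax": -0.14, "ay": 0, "az": 0.8, "grip": 0}
    - {"tx": 0, "ty": 0.15, "tz": 0.4, "ax": 0, "ay": 0, "az": 0.98, "grip": 0}
    - {"tx": 0, "ty": 0.15, "tz": 0, "ax": 0, "ay": 0, "az": 0.98, "grip": 0}
    - {"tx": 0, "ty": 0.15, "tz": 0, "ax": 0, "ay": 0, "az": 0.98, "grip": 0}
    - {"tx": 0, "ty": 0.15, "tz": 0, "ax": 0, "ay": 0, "az": 0.98, "grip": 0}
    - {"tx": 0, "ty": 0.15, "tz": 0, "ax": 0, "ay": 0, "az": 0.98, "grip": 0}
    - {"tx": 0, "ty": 0, "tz": 0, "ax": 0, "ay": 0, "az": 0.98, "grip": 0}
    - {"tx": 0, "ty": 0, "tz": 0, "ax": 0, "ay": 0, "az": 0.98, "grip": 0}

```text
clock: 15.8
position: [569.7, 101.9, 62.8]
tool_rot: [0.0, 0.795, 0.607, 0.0]
force: [1.0, 0.3, 0.1]
finger_gap: 0.1
```

send_rows:
  series:
    - {"tx": 0, "ty": 0, "tz": 0, "ax": 0, "ay": 0, "az": 0.98, "grip": 0}
    - {"tx": 0, "ty": 0, "tz": 0, "ax": 0, "ay": 0, "az": 0, "grip": 0}

```text
clock: 16.05
position: [569.7, 101.8, 62.8]
tool_rot: [0.0, 0.742, 0.67, 0.0]
force: [0.8, -0.0, 0.1]
finger_gap: -0.0
```

send_rows:
  series:
    - {"tx": 0, "ty": 0, "tz": -0.5, "ax": 0, "ay": 0, "az": 0, "grip": 0}
    - {"tx": 0, "ty": 0, "tz": -0.3, "ax": 0, "ay": 0, "az": 0, "grip": 0}
    - {"tx": 0.2, "ty": -0.02, "tz": 0, "ax": 0, "ay": 0, "az": 0, "grip": 0}
    - {"tx": 0.15, "ty": -0.015, "tz": 0, "ax": 0, "ay": 0, "az": 0, "grip": 0}
    - {"tx": 0.05, "ty": -0.005, "tz": 0, "ax": 0, "ay": 0, "az": 0, "grip": 0}
    - {"tx": 0.05, "ty": -0.005, "tz": 0, "ax": 0, "ay": 0, "az": 0, "grip": 0}

```text
clock: 16.8
position: [592.6, 99.5, 23.1]
tool_rot: [0.001, 0.742, 0.67, 0.001]
force: [0.3, -0.1, -0.0]
finger_gap: 0.0
```

send_rows:
  series:
    - {"tx": 0.05, "ty": -0.005, "tz": 0, "ax": 0, "ay": 0, "az": 0, "grip": 0}
    - {"tx": 0.03, "ty": -0.003, "tz": 0, "ax": 0, "ay": 0, "az": 0, "grip": 0}

```text
clock: 17.05
position: [596.3, 99.1, 22.9]
tool_rot: [0.0, 0.742, 0.67, 0.0]
force: [0.3, 0.2, -0.3]
finger_gap: -0.0
```

send_rows:
  series:
    - {"tx": 0.04, "ty": -0.004, "tz": 0, "ax": 0, "ay": 0, "az": 0, "grip": 0}
    - {"tx": 0.03, "ty": -0.003, "tz": 0, "ax": 0, "ay": 0, "az": 0, "grip": 0}

```text
clock: 17.3
position: [599.0, 98.8, 22.6]
tool_rot: [-0.0, 0.742, 0.67, -0.0]
force: [-7.9, 1.6, 3.9]
finger_gap: 0.0
```

send_rows:
  series:
    - {"tx": 0.03, "ty": -0.003, "tz": 0, "ax": 0, "ay": 0, "az": 0, "grip": 0}

```text
clock: 17.42
position: [599.3, 98.8, 22.5]
tool_rot: [-0.001, 0.742, 0.67, -0.001]
force: [-15.0, 2.5, 9.4]
finger_gap: -0.3
```

send_rows:
  series:
    - {"tx": 0.03, "ty": -0.003, "tz": 0, "ax": 0, "ay": 0, "az": 0, "grip": 0}
    - {"tx": 0, "ty": 0, "tz": 0, "ax": 0, "ay": 0, "az": 0, "grip": 0}

```text
clock: 17.68
position: [599.2, 98.8, 22.1]
tool_rot: [-0.002, 0.742, 0.67, -0.002]
force: [-17.4, 1.6, 9.7]
finger_gap: -0.2
```

send_rows:
  series:
    - {"tx": -0.1, "ty": 0.01, "tz": 0, "ax": 0, "ay": 0, "az": 0, "grip": 0}
    - {"tx": -0.3, "ty": 0.03, "tz": 0, "ax": 0, "ay": 0, "az": 0, "grip": 0}
    - {"tx": 0, "ty": 0, "tz": 0.8, "ax": 0, "ay": 0, "az": 0, "grip": 0}
    - {"tx": 0, "ty": 0, "tz": 0.8, "ax": 0, "ay": 0, "az": 0, "grip": 0}
    - {"tx": 0, "ty": 0, "tz": 0.8, "ax": 0, "ay": 0, "az": 0, "grip": 0}
    - {"tx": -0.7, "ty": -0.7, "tz": 0.5, "ax": 0, "ay": 0, "az": 0, "grip": 0}
    - {"tx": -0.7, "ty": -0.7, "tz": 0.5, "ax": 0, "ay": 0, "az": 0, "grip": 0}
    - {"tx": -0.7, "ty": -0.7, "tz": 0, "ax": 0, "ay": 0, "az": 0, "grip": 0}

```text
clock: 18.68
position: [477.7, -5.6, 194.5]
tool_rot: [0.002, 0.742, 0.67, 0.002]
force: [0.3, -0.0, -0.3]
finger_gap: -0.2
```

send_rows:
  series:
    - {"tx": -0.3, "ty": -0.9, "tz": 0, "ax": 0, "ay": 0, "az": 0, "grip": 0}
    - {"tx": -0.3, "ty": -0.9, "tz": 0, "ax": 0, "ay": 0, "az": 0, "grip": 0}
    - {"tx": -0.3, "ty": -0.9, "tz": 0, "ax": 0, "ay": 0, "az": 0, "grip": 0}
    - {"tx": -0.3, "ty": -0.9, "tz": 0, "ax": 0, "ay": 0, "az": 0, "grip": 0}
    - {"tx": 0, "ty": -0.9, "tz": 0, "ax": 0, "ay": 0, "az": 0, "grip": 0}
    - {"tx": 0, "ty": -0.9, "tz": 0, "ax": 0, "ay": 0, "az": 0, "grip": 0}

```text
clock: 19.42
position: [417.5, -276.3, 193.1]
tool_rot: [0.001, 0.742, 0.67, 0.001]
force: [0.6, -0.1, 0.1]
finger_gap: 0.3
```

```bash
python3 - <<'E'
from fit import *
measure("long_bar",BAR,[630.5,96.7,-.09])
measure("short_bar",SH,[477,-156,.2])
s=eyes.capture("scene"); t=eyes.capture("top")
def crop(i,c,x,y): 
    p=w2px(i,[x,y,10])[0].astype(int); return cv2.resize(i["frame"],None,fx=8,fy=8,interpolation=cv2.INTER_CUBIC)[(p[1]-18)*8:(p[1]+18)*8,(p[0]-48)*8:(p[0]+48)*8,::-1]
cv2.imwrite("pics/f.png",np.vstack([crop(t,0,640,90),crop(s,0,640,90)])); save(t,"f2")
E
```

```text
long_bar 29 (array([ 6.2962e+02,  9.4408e+01, -9.9000e-02]), np.float64(0.08))
long_bar 30 (array([ 6.23861e+02,  9.86280e+01, -9.30000e-02]), np.float64(0.303))
long_bar both (array([ 6.29361e+02,  9.72420e+01, -8.10000e-02]), np.float64(0.471))
short_bar 31 (array([ 4.77386e+02, -1.56547e+02,  1.91000e-01]), np.float64(0.237))
short_bar 32 (array([ 4.76553e+02, -1.53955e+02,  2.36000e-01]), np.float64(0.101))
short_bar both (array([ 4.76062e+02, -1.54317e+02,  2.41000e-01]), np.float64(0.348))
```

View pics/f.png

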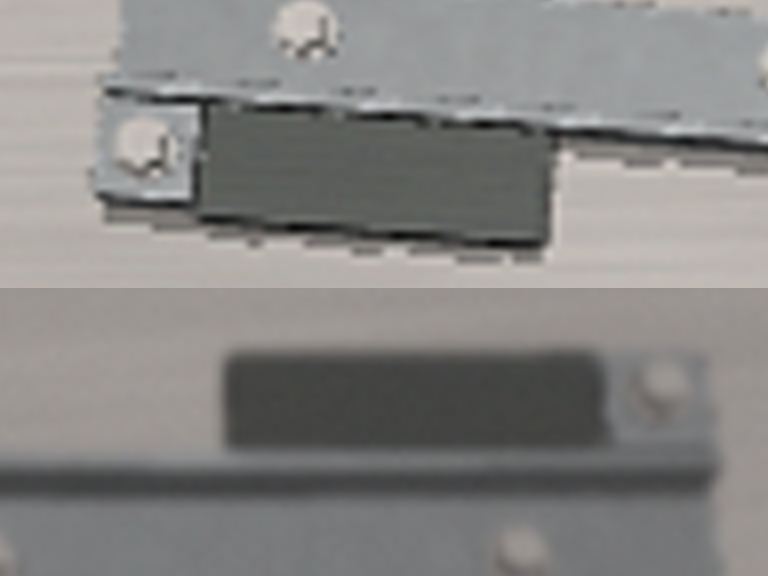

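View pics/f2.png

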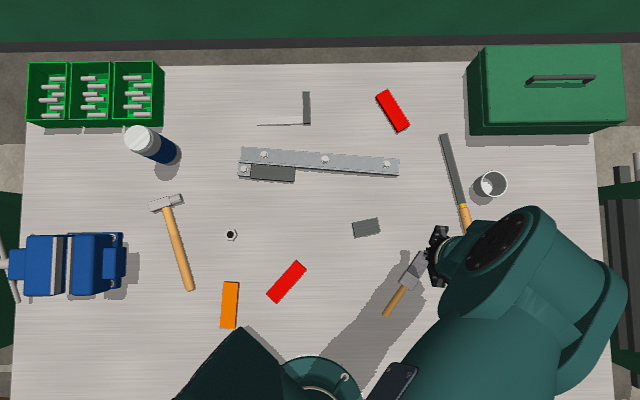

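The close crops show the bar tight against the stop and the fence in both views. The full top view shows every other object in place and the arm clear. I'll hand in.

```bash
python3 -c "
from workcell import manip
print(manip.finish_job()); print(manip.get_state()['clock'])"
```

```text
the job is handed in; nothing more can be done
None
the job is handed in; nothing more can be done
```

The long dark bar is seated in the jig corner, and the job is handed in after about 20 s on the robot's clock. I pushed the bar square into the fence with both open fingertips. Then I slid it along the fence to the end stop with the fingers shut, and pressed it lightly against the fence once more.

**Contacts:** The bar stalled against both fence and stop at about 15–22 N. The finger offsets at those two contacts agreed to about 0.5 mm.

**Final pictures:** No gap shows at the fence or the stop. The short bar is within about 2 mm of its first fit, which is measurement noise, and the other objects look unmoved by eye. The arm ended clear at about 193 mm height.

**Checks that disagreed:**
- **Top view:** the last pose fit was (629.6, 94.4, -0.099) against an expected (630.5, 96.7, -0.096), which is within the camera error.
- **Scene view:** its last fit was poor, at (623.9, 98.6) with a residual of 0.30, so I relied on the contacts and the pictures.
- **Joint limit:** joint 6 reached its range end (3.141 rad) during one move. The arm stopped there, and I turned the tool by about 90° to carry on.

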